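# Load a ring on the indexing fixture and draw its index plunger

## Robot

A 6-joint arm with a two-finger parallel gripper is mounted at the origin on the work surface. World frame = base frame: x ahead of the robot, y to its left, z up, the work surface at z = 0. Lengths are in mm, angles in rad, forces in N, time in s.
With the tool pointing down it reaches from about 300 to 775 mm from the base axis. Payload 14.6 kg.
Tool frame: the origin (TCP) lies midway between the tips of the shut fingers; the grasp point (between the pads) lies 19 mm behind it; z points along the fingers, y is the line along which they close (so a half turn about z gives the same grasp; the last joint's range is limited). The gripper opens to 94 mm and grips with 3 to 60 N. Pads are 16 mm wide; open, the fingers measure 119 mm over their backs; the gripper's body (75 mm by 177 mm) begins 78 mm behind the grasp point.
Start: joints at [-1.231, 0.3, 1.521, -0, 1.321, -0.067], TCP at [217.612, -505.108, 205.446] pointing down, gripper open.
Joint ranges: [-3.03, 3.03], [-0.79, 2.21], [0.23, 2.52], [-1.04, 4.18], [0, 3.07], [-2.55, 2.55]. Speed limits (rad/s): [2.22, 2.22, 2.57, 3.14, 3.14, 3.14].

## Interface

Orientations are given as a unit quaternion [w, x, y, z].
In Python, from workcell import r, read_camera, order gives the robot as it stands. The module is installed in compiled form; this text tells all that it offers.
- The arm moves only by the tool apply_moves, never from a script. Its argument "motion" is a list of rows, each a list of 7 numbers: the opening, from 0 (shut) to 1 (fully open), then the shift along the tool's x, y, z in units of 25 mm (1.0 is 25 mm), then the turn, a rotation vector about the tool's x, y, z in units of 6 degrees (1.0 is 6 degrees). In form: [[jaw, tx, ty, tz, wx, wy, wz], ...]. A call has 1 to 12 rows; each row shifts and turns the commanded pose from where the row before left it, along the tool's axes as they then stand; what a row does not reach is not made up. A row lasts 1/12 s, in which the tool goes at most 41.7 mm and 7.16 degrees, less where a joint would pass 70% of its speed; a pose out of reach is approached as far as the arm can. A call is refused whole if a number of a shift passes 1 or a number of a turn 1, either way. A call with a gripper value outside its range is refused whole. The fingers move at their own pace and stop on an object; the grip force is fixed at half the most. Time passes only in rows, so rows that do not move let the fingers close. It gives the time, the measured TCP pose, the force, the opening and the grip force at its end, in the units of the state.
- r.observe(): the state, without advancing time (a new reading comes with each control period).
- read_camera(name): name is "scene" or "top" or "wrist"; returns a dict with "frame" (480x640x3 uint8, red, green, blue), "fx", "fy", "cx", "cy" (pixels), "D" ([k1, k2, p1, p2, k3] as OpenCV has them; the pictures are not rectified), "origin" and "orientation" of the camera in the world. Camera axes: x right, y down, z forward; pixel columns grow to the right and rows downward; lengths in mm; the calibration is good to about 2 mm. A picture is of the moment at which its call begins. There is no depth.
- order.finish_job(): hands the job in; it is judged then, once.
The state is a dict: "time_s": time; "qpos": joint angles; "joint_velocities": joint speeds; "joint_torque": joint torques, N m; "tcp_pos": TCP position; "orientation": TCP orientation; "contact_force": force on the tool from outside, world axes, zero at the start; "wrist_torque": the same for the moment, N m; "opening": finger opening in mm; "grasp_force": force on a finger pad.
Only numpy, scipy, OpenCV 4.12 (cv2) and the standard library are available. Lean on these libraries where they do the work, as an engineer would, in place of code of your own. Each camera call takes 0.05 s, during which the arm holds its last target. There are 200 camera calls.

## Task

Put the bright steel ring over the spigot of the indexing fixture and lower it gently, without dropping it, until it sits fully home on the shoulder; let it go. Then take the red knob of the spring index plunger, pull it straight up as far as it goes so that its pin is clear of the hole in the plate, and finish still holding it up there so that I can turn the plate by hand. Leave the ring seated and the other gauges where they lie.

Things in the scene. Friction and masses are not known exactly. Their poses are not given: they have to be found in the camera images.
- fixture: indexing fixture, fixed on the bench: round grey base 190 mm across, a tongue (145 mm from the axis, 16 mm high) with a dark bracket (135 mm from the axis, 40 mm wide, 78 mm high) for the plunger. Origin on the plate's upright axis at bench level, z up; its -x axis points from that axis to the plunger, 86 mm away
- plate (a joint): turn in rad of the aluminium index plate on top of the fixture: 200 mm across, top face 57 mm above the bench, 12 bushed holes near its rim. It reads about 0; the plunger's pin in a hole keeps it from turning, and once the pin is out it turns with slight friction
- seat (a point): centre of the shoulder's top face, 83 mm above the bench, on the upright axis of the plate, z up. The shoulder is 48 mm across; the ring's underside rests on it. From it rises the steel spigot, 30 mm across for 30 mm, then tapering to 20 mm at its tip, 38 mm above the shoulder
- spigot_tip (a point): centre of the flat tip of the spigot, 121 mm above the bench, 20 mm across
- ring: bright steel ring (bearing spacer) lying flat on the mat: 56 mm outside, 33 mm bore, 24 mm high, about 0.3 kg; origin at the centre of its underside, z along its axis. It slides over the 30 mm spigot with 1.5 mm to spare all round
- plunger (a joint): travel of the spring plunger in m: 0 with its 8 mm pin seated 8 mm deep in the plate's hole, 0.012 pulled fully up to its stop. The spring pulls it down with about 6 N at 0 and 12 N at 0.012; it has no catch and snaps back when let go
- knob_grip (a point): point on the plunger's upright axis, mid-height of the red knob's gripping band, 114 mm above the bench at rest; rises with the plunger. Knob: round, 30 mm across from 6 mm below to 6 mm above this point, top 10 mm above it, underside 16 mm below it, neck 20 mm. Under it a sleeve 18 mm across (top 96 mm above the bench) and a nut 25 mm across (top 84 mm)
- mat: dark green rubber mat fixed on the bench, 220 mm (its x) by 130 mm, 4 mm thick; origin under its centre; the ring and the setting ring lie on it about 110 mm apart
- setting_ring: bystander: black setting ring, 60 mm outside, 24 mm bore, 20 mm high, lying on the mat; origin at the centre of its underside. Too small in the bore for the spigot; leave it
- caliper: bystander: digital caliper lying on the bench, 235 mm long (its x), about 62 mm wide and 14 mm high; origin at bench level near the middle of its beam
- comparator: bystander: dial comparator on a stand, black granite foot 100 by 75 mm, 190 mm tall; origin under the centre of the foot
- plug_gauge: bystander: plug gauge lying on the bench, 123 mm long (its x), 18 mm thick; origin at bench level under the handle's middle
Mind the look-alikes: they are no part of the job. Of the things that look like the ring, take the one that is farthest to the robot's right at the start.

How it is judged:
By the outcome, as a careful person would: the job done as asked, in the order asked, and still so for the second after the job is handed in, while the arm keeps its last pose, push and grip.
It also fails if it takes over 51 s, if anything falls off the work surface, if the arm or the gripper's body presses on something with over 40 N, if the wrist force passes 120 N, or if a joint passes its speed limit or range.

## Working session

There is one attempt and no reset: what is moved stays moved. The work goes in short steps, Python scripts to look and compute and a tool call to move; the robot and the scene stay as the last step left them, time stands still between calls to the robot, and variables do not carry over. Pictures are saved under pics/ and viewed, at most 10 in all, crops included, and the job is handed in when it is done.

Besides the shell and the picture viewer there is one more tool, called after "Request:" in YAML: its name, and indented under it one key for each argument. apply_moves: Moves the arm, as the interface text tells. Its arguments: {"type":"object","properties":{"motion":{"type":"array","items":{"type":"array","items":{"type":"number"}}}},"required":["motion"]}

```bash
mkdir -p pics; cat > h.py <<'E'
import numpy as np, cv2
from workcell import r, read_camera, order
from scipy.spatial.transform import Rotation as R
def q2m(q): return R.from_quat([q[1],q[2],q[3],q[0]]).as_matrix()
def cam(n,f=None):
    c=read_camera(n)
    if f: cv2.imwrite('pics/'+f,c['frame'][:,:,::-1])
    return c
def ray(c,uv):
    K=np.array([[c['fx'],0,c['cx']],[0,c['fy'],c['cy']],[0,0,1.]])
    p=cv2.undistortPoints(np.array([[uv]],float),K,np.array(c['D'],float))[0,0]
    return np.array(c['origin'],float), q2m(c['orientation'])@np.array([p[0],p[1],1])
def onz(c,uv,z):
    o,d=ray(c,uv); return o+d*(z-o[2])/d[2]
def proj(c,X):
    K=np.array([[c['fx'],0,c['cx']],[0,c['fy'],c['cy']],[0,0,1.]])
    M=q2m(c['orientation']).T; t=-M@np.array(c['origin'],float)
    return cv2.projectPoints(np.array([X],float),cv2.Rodrigues(M)[0],t,K,np.array(c['D'],float))[0].reshape(-1,2)
def totool(target):
    s=r.observe(); return q2m(s['orientation']).T@(np.array(target)-s['tcp_pos'])/25
E
python3 - <<'E'
from h import *
for n in('top','scene'):
    c=cam(n,n+'0.png'); print(n,c['origin'],c['orientation'],c['fx'])
s=r.observe();print(s); print(q2m(s['orientation']).round(3))
E
```

```text
top [ 403.78627681   -8.97560544 1534.63030661] [ 0.05595209 -0.70209489  0.7078362  -0.05385205] 572.908003421175
scene [1238.19102712  904.9266736   881.41696378] [-0.13889042  0.25860287  0.84921215 -0.43894502] 613.5948426938467
{'time_s': 0.1, 'qpos': array([-1.23060936e+00,  3.00407919e-01,  1.52148923e+00,  6.40572417e-06,
        1.32071211e+00, -6.65550947e-02]), 'joint_velocities': array([ 0.00028014, -0.00244284, -0.00164784, -0.00067634,  0.00073004,
        0.00031208]), 'joint_torque': array([ 3.78110140e-03, -5.32642400e+01, -3.53285480e+01,  7.10312999e-02,
        2.34676368e-02, -7.27857037e-05]), 'tcp_pos': array([ 217.53634397, -504.9045901 ,  204.95984395]), 'orientation': array([-5.03975018e-04,  9.79391324e-01,  2.01971226e-01, -6.62531953e-05]), 'contact_force': array([-0.50504223, -0.56008507,  1.18306742]), 'wrist_torque': array([ 0.04080795, -0.03088338, -0.03887603]), 'grasp_force': 0.0, 'opening': 94.37337206559164}
[[ 0.918  0.396 -0.   ]
 [ 0.396 -0.918  0.001]
 [ 0.    -0.001 -1.   ]]
```

View pics/top0.png

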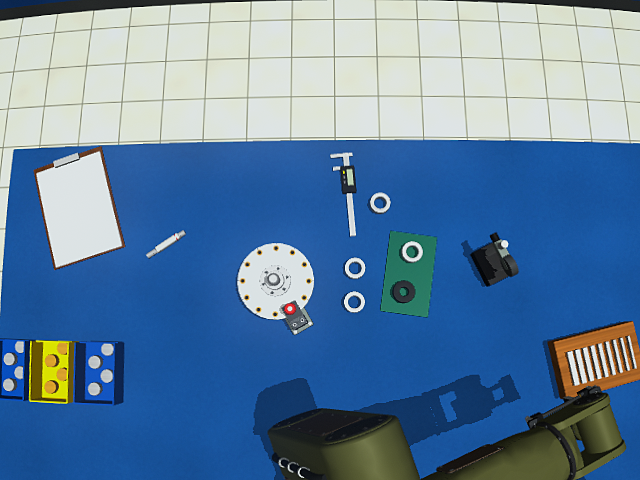

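View pics/scene0.png

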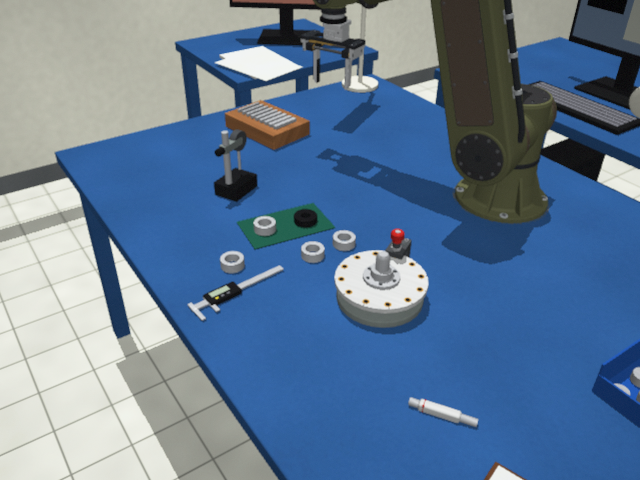

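The top view shows four bright rings at (380,203), (355,268), (354,302) and (412,252). The last one, on the mat, is farthest to the right (−y), so it is the target. The black setting ring is at (403,292), the spigot near (273,281) and the red knob at (290,309). The scene view agrees, with the ring at (264,225), the knob at (397,236) and the spigot at (381,262).

```bash
python3 - <<'E'
from h import *
c=cam('top'); f=c['frame'].astype(int); hsv=cv2.cvtColor(c['frame'],cv2.COLOR_RGB2HSV)
def blobs(m,lo):
    n,l,s,ce=cv2.connectedComponentsWithStats(m.astype(np.uint8))
    return [(s[i],ce[i],l==i) for i in range(1,n) if s[i][4]>lo]
w=(f.min(2)>150); w[:, :220]=0; w[:150]=0; w[340:]=0; w[:,450:]=0
for s,ce,_ in blobs(w,150): print('white',s,ce.round(1),'z28',onz(c,ce,28).round(1),'z57',onz(c,ce,57).round(1))
red=(f[:,:,0]>120)&(f[:,:,1]<80)&(f[:,:,2]<80); red[:,:230]=0; red[:,:]&=True; red[350:]=0
for s,ce,_ in blobs(red,20): print('red',s,ce.round(1),onz(c,ce,122).round(1))
# plate ellipse via hull
for s,ce,m in blobs(w,1500):
    k=max(cv2.findContours(m.astype(np.uint8),0,1)[0],key=len); e=cv2.fitEllipse(cv2.convexHull(k)); print(e,onz(c,e[0],57).round(1))
g=(hsv[:,:,0]>65)&(hsv[:,:,0]<90)&(hsv[:,:,1]>100)&(f[:,:,1]>60)
for s,ce,m in blobs(g,1500):
    k=max(cv2.findContours(m.astype(np.uint8),0,1)[0],key=len); print('mat',cv2.minAreaRect(k))
b=(f.max(2)<60)
for s,ce,_ in blobs(b[230:330,380:440],100): print('blk',s,ce+[380,230],onz(c,ce+[380,230],24))
E
```

```text
white [347 193   9  43 239] [350.7 214.3] z28 [722.5 -57.7  28. ] z57 [716.4 -56.8  57. ]
white [370 193  21  19 190] [379.9 201.9] z28 [ 755.9 -136.9   28. ] z57 [ 749.1 -134.4   57. ]
white [402 241  21  21 201] [412. 251.] z28 [ 621.4 -219.6   28. ] z57 [ 617.2 -215.6   57. ]
white [ 237  243   77   77 3899] [274.6 279.5] z28 [548.3 145.9  28. ] z57 [545.5 142.9  57. ]
white [345 258  20  20 197] [354.5 267.3] z28 [579.  -65.7  28. ] z57 [575.7 -64.6  57. ]
white [344 291  21  21 199] [354.  301.5] z28 [488.8 -63.2  28. ] z57 [487.2 -62.2  57. ]
red [284 303  12  12  79] [289.7 308.6] [467.2  98.6 122. ]
((275.1717834472656, 280.8680114746094), (75.8860855102539, 76.66969299316406), 44.040916442871094) [542.  141.3  57. ]
mat ((408.4841613769531, 273.624755859375), (47.61894989013672, 80.706298828125), 7.224316120147705)
blk [ 11  50  24  23 321] [402.59501558 290.9376947 ] [ 515.49444796 -192.37378981   24.        ]
```

Request:
apply_moves:
  motion:
    - [1, 0.97, -0.205, 0, 0, 0, 0]
    - [1, 0.97, -0.205, 0, 0, 0, 0]
    - [1, 0.97, -0.205, 0, 0, 0, 0]
    - [1, 0.97, -0.205, 0, 0, 0, 0]
    - [1, 0.97, -0.205, 0, 0, 0, 0]
    - [1, 0.97, -0.205, 0, 0, 0, 0]
    - [1, 0.97, -0.205, 0, 0, 0, 0]
    - [1, 0.97, -0.205, 0, 0, 0, 0]
    - [1, 0.97, -0.205, 0, 0, 0, 0]
    - [1, 0.97, -0.205, 0, 0, 0, 0]
    - [1, 0.97, -0.205, 0, 0, 0, 0]
    - [1, 0.97, -0.205, 0, 0, 0, 0]

```text
time_s: 1.15
tcp_pos: [461.4, -332.6, 205.2]
orientation: [-0.0, 0.979, 0.202, -0.0]
contact_force: [-0.4, -0.3, 0.6]
opening: 93.7
grasp_force: 0.0
```

Request:
apply_moves:
  motion:
    - [1, 0.97, -0.205, 0, 0, 0, 0]
    - [1, 0.97, -0.205, 0, 0, 0, 0]
    - [1, 0.97, -0.205, 0, 0, 0, 0]
    - [1, 0.97, -0.205, 0, 0, 0, 0]
    - [1, 0.97, -0.205, 0, 0, 0, 0]
    - [1, 0.97, -0.205, 0, 0, 0, 0]
    - [1, 0.97, -0.205, 0, 0, 0, 0]
    - [1, 0.5, -0.1, 0, 0, 0, 0]
    - [1, 0, 0, 0, 0, 0, -1]
    - [1, 0, 0, 0, 0, 0, 0]

```text
time_s: 1.98
tcp_pos: [613.1, -225.4, 204.7]
orientation: [-0.0, 0.967, 0.256, -0.0]
contact_force: [-0.9, -0.6, -0.1]
opening: 93.6
grasp_force: 0.0
```

```bash
python3 - <<'E'
from h import *
c=cam('wrist','w1.png'); s=r.observe(); print(s['time_s'],s['tcp_pos'],q2m(s['orientation']).round(3)); print(c['origin'],proj(c,[[621,-219.5,28]]),totool([621,-219.5,100]))
E
```

```text
2.0333 [ 612.69558822 -225.93006677  204.93471139] [[ 0.872  0.489 -0.001]
 [ 0.489 -0.872  0.   ]
 [-0.001 -0.001 -1.   ]]
[ 685.51938965 -183.46484505  382.72824077] [[310.32474149 202.3114261 ]] [ 0.4178064  -0.05925256  4.1972004 ]
```

View pics/w1.png

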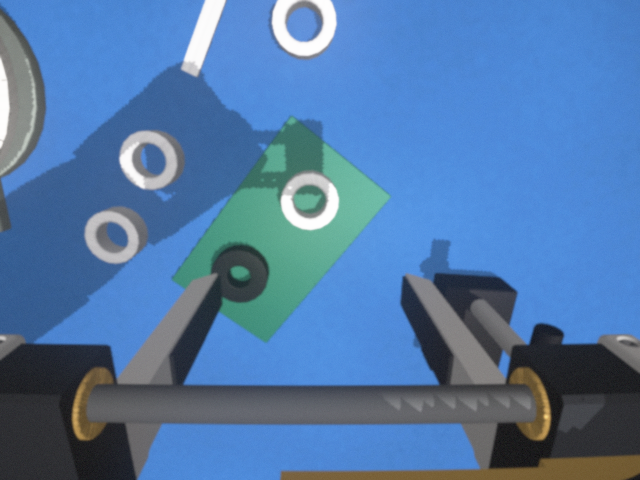

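The wrist view has the bright ring on the mat at about (310,201), close to where I projected it. The black ring at (240,272) is clear of the left finger's path.

```bash
cat >> h.py <<'E'
def ringtop(c,z,near,lo=150,rmax=60):
    f=c['frame'].astype(int); m=((f.min(2)>lo)).astype(np.uint8)
    out=[]
    ks,h=cv2.findContours(m,cv2.RETR_CCOMP,cv2.CHAIN_APPROX_NONE)
    for k in ks:
        if len(k)<40: continue
        e=cv2.fitEllipse(k)
        if np.hypot(*(np.array(e[0])-near))<rmax: out.append((np.round(e[0],1),np.round(e[1],1),onz(c,e[0],z).round(1)))
    return out
E
python3 - <<'E'
from h import *
c=cam('wrist')
for lo in(180,215): print(*ringtop(c,28,[310,201],lo),sep='\n')
E
```

```text
(array([309.2, 200.9]), array([55.2, 56.7]), array([ 621.3, -218.5,   28. ]))
(array([309. , 199.6]), array([35.5, 36.1]), array([ 622.4, -217.6,   28. ]))
(array([309.7, 202.2]), array([48.3, 52.6]), array([ 620.5, -219.5,   28. ]))
```

Request:
apply_moves:
  motion:
    - [1, 0.22, -0.045, 0.8, 0, 0, 0]
    - [1, 0.22, -0.045, 0.8, 0, 0, 0]
    - [1, 0, 0, 0.9, 0, 0, 0]
    - [1, 0, 0, 0.9, 0, 0, 0]
    - [1, 0, 0, 0.9, 0, 0, 0]
    - [1, 0, 0, 0.9, 0, 0, 0]
    - [1, 0, 0, 0.8, 0, 0, 0]
    - [1, 0, 0, 0.7, 0, 0, 0]
    - [1, 0, 0, 0.6, 0, 0, 0]
    - [1, 0, 0, 0.4, 0, 0, 0]
    - [1, 0, 0, 0.2, 0, 0, 0]
    - [1, 0, 0, 0, 0, 0, 0]

```text
time_s: 3.08
tcp_pos: [620.7, -218.9, 7.2]
orientation: [-0.0, 0.968, 0.252, -0.001]
contact_force: [-0.6, 0.3, 0.6]
opening: 94.2
grasp_force: 0.0
```

Request:
apply_moves:
  motion:
    - [0.45, 0, 0, 0, 0, 0, 0]
    - [0.45, 0, 0, 0, 0, 0, 0]
    - [0.45, 0, 0, 0, 0, 0, 0]
    - [0.45, 0, 0, 0, 0, 0, 0]
    - [0.45, 0, 0, 0, 0, 0, 0]
    - [0.45, 0, 0, 0, 0, 0, 0]
    - [0.45, 0, 0, 0, 0, 0, 0]
    - [0.45, 0, 0, 0, 0, 0, 0]

```text
time_s: 3.75
tcp_pos: [621.3, -218.8, 8.2]
orientation: [0.0, 0.967, 0.253, 0.0]
contact_force: [-1.1, 0.6, 2.7]
opening: 55.5
grasp_force: 30.0
```

Request:
apply_moves:
  motion:
    - [0.45, 0, 0, -0.2, 0, 0, 0]
    - [0.45, 0, 0, -0.5, 0, 0, 0]
    - [0.45, 0, 0, -0.8, 0, 0, 0]
    - [0.45, 0, 0, -0.9, 0, 0, 0]
    - [0.45, 0, -0.2, -0.9, 0, 0, 0]
    - [0.45, 0, -0.5, -0.9, 0, 0, 0]
    - [0.45, 0.1, -0.8, -0.9, 0, 0, 0]
    - [0.45, 0.2, -0.9, -0.9, 0, 0, 0]
    - [0.45, 0.2, -0.9, -0.8, 0, 0, 0]
    - [0.45, 0.2, -0.9, -0.6, 0, 0, 0]
    - [0.45, 0.2, -0.9, -0.3, 0, 0, 0]
    - [0.45, 0.2, -0.9, 0, 0, 0, 0]

```text
time_s: 4.75
tcp_pos: [571.8, -73.6, 203.6]
orientation: [0.001, 0.967, 0.253, 0.002]
contact_force: [1.8, 1.1, -1.5]
opening: 55.3
grasp_force: 30.0
```

Request:
apply_moves:
  motion:
    - [0.45, 0.2, -0.9, 0, 0, 0, 0]
    - [0.45, 0.2, -0.9, 0, 0, 0, 0]
    - [0.45, 0.2, -0.9, 0, 0, 0, 0]
    - [0.45, 0.2, -0.9, 0, 0, 0, 0]
    - [0.45, 0.2, -0.9, 0, 0, 0, 0]
    - [0.45, 0, -0.9, 0, 0, 0, 0]
    - [0.45, 0, -0.9, 0, 0, 0, 0]
    - [0.45, 0, -0.9, 0, 0, 0, 0]
    - [0.45, 0, -0.6, 0, 0, 0, 0]
    - [0.45, 0, -0.3, 0, 0, 0, 0]
    - [0.45, 0, 0, 0, 0, 0, 0]
    - [0.45, 0, 0, 0, 0, 0, 0]

```text
time_s: 5.75
tcp_pos: [494.7, 114.0, 201.0]
orientation: [0.0, 0.967, 0.253, 0.0]
contact_force: [1.0, -0.2, -2.9]
opening: 55.7
grasp_force: 30.0
```

```bash
python3 - <<'E'
from h import *
c=cam('wrist','w2.png'); s=r.observe(); print(s['time_s'],s['tcp_pos'],s['opening'],s['grasp_force'],s['contact_force'],q2m(s['orientation']).round(3)); print(c['origin'],proj(c,[[542,141,121],[467,99,124]]))
E
```

```text
5.8 [494.78505506 113.71770126 200.7579902 ] 55.75722011236177 29.99941066838801 [-0.81315932  0.236883   -2.55548447] [[ 0.872  0.489  0.   ]
 [ 0.489 -0.872 -0.   ]
 [ 0.     0.    -1.   ]]
[567.0490943  155.67296408 379.04955505] [[311.25861875 167.13620983]
 [311.02370076 284.99772449]]
```

View pics/w2.png

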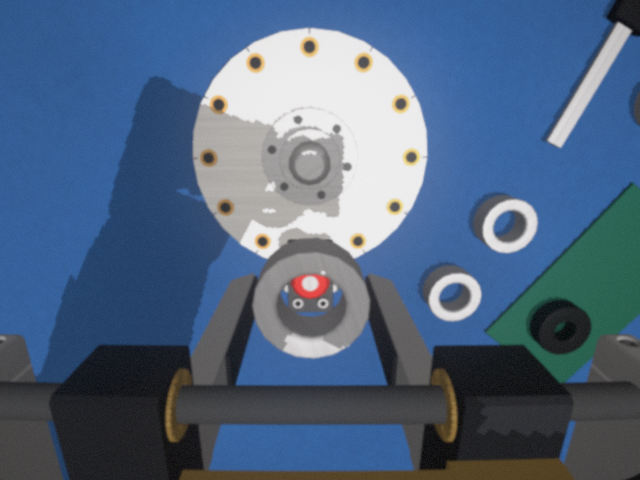

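The wrist view shows the held ring's top centred near (311,298), gripped square. The spigot tip is at about (310,162) and the knob is seen through the bore at (310,284). I'll locate the plate axis from the bushings and check how the ring sits in the grip.

```bash
python3 - <<'E'
from h import *
from scipy.optimize import least_squares
c=cam('wrist'); s=r.observe(); t=np.array(s['tcp_pos']); Rm=q2m(s['orientation'])
hsv=cv2.cvtColor(c['frame'],cv2.COLOR_RGB2HSV)
m=((hsv[:,:,0]>8)&(hsv[:,:,0]<30)&(hsv[:,:,1]>110)); m[262:]=0
n,l,st,ce=cv2.connectedComponentsWithStats(cv2.morphologyEx(m.astype(np.uint8),cv2.MORPH_CLOSE,np.ones((9,9))))
P=[onz(c,ce[i],57)[:2] for i in range(1,n) if st[i][4]>100]
P=np.array(P); f=lambda p:np.hypot(*(P-p[:2]).T)-p[2]
q=least_squares(f,[542,141,90],loss='soft_l1'); print('plate',len(P),q.x.round(2),q.fun.round(1))
g=cv2.cvtColor(c['frame'],cv2.COLOR_RGB2GRAY)
def hc(x0,y0,x1,y1,r0,r1,z):
    h=cv2.HoughCircles(g[y0:y1,x0:x1],cv2.HOUGH_GRADIENT,1,30,param1=100,param2=15,minRadius=r0,maxRadius=r1)
    if h is None: print('none');return
    for u,v,rr in h[0][:2]: p=onz(c,[u+x0,v+y0],z); print((u+x0,v+y0),rr,p.round(1),'tool',(Rm.T@(p-t)).round(1))
print('tip');hc(270,120,350,200,10,24,121)
print('ring out');hc(230,220,390,375,50,64,t[2]+20.5)
print('ring in');hc(230,220,390,375,28,40,t[2]+20.5)
f=c['frame'].astype(int);mr=((f[:,:,0]>130)&(f[:,:,1]<70)&(f[:,:,2]<70)); v,u=np.nonzero(mr[260:320]); print('red ext',u.min(),u.max(),v.min()+260,v.max()+260,onz(c,[(u.min()+u.max())/2,(v.min()+v.max())/2+260],122))
E
```

```text
plate 10 [542.59 142.9   85.76] [ 0.1  0.1  0.1 -0.1 -0.1 -0.3  0.   0.1  0.1  0. ]
tip
(np.float32(308.5), np.float32(163.5)) 21.2 [543.4 143.5 121. ] tool [57.  -2.4 79.6]
ring out
(np.float32(311.5), np.float32(297.5)) 60.0 [499.9 117.  221.1] tool [  6.1  -0.5 -20.5]
ring in
(np.float32(310.5), np.float32(305.5)) 33.7 [496.1 115.4 221.1] tool [  2.   -1.  -20.5]
red ext 291 327 279 297 [463.53028071  98.40764629 122.        ]
```

Request:
apply_moves:
  motion:
    - [0.45, 0.3, 0, 0, 0, 0, 0]
    - [0.45, 0.5, -0.05, 0, 0, 0, 0]
    - [0.45, 0.6, 0, 0.2, 0, 0, 0]
    - [0.45, 0.5, 0, 0.4, 0, 0, 0]
    - [0.45, 0.27, 0, 0.6, 0, 0, 0]
    - [0.45, 0, 0, 0.7, 0, 0, 0]
    - [0.45, 0, 0, 0.5, 0, 0, 0]
    - [0.45, 0, 0, 0.3, 0, 0, 0]
    - [0.45, 0, 0, 0.1, 0, 0, 0]
    - [0.45, 0, 0, 0, 0, 0, 0]
    - [0.45, 0, 0, 0, 0, 0, 0]

```text
time_s: 6.77
tcp_pos: [541.6, 141.9, 131.1]
orientation: [0.0, 0.968, 0.253, 0.0]
contact_force: [1.0, -0.7, -3.0]
opening: 55.5
grasp_force: 30.0
```

```bash
python3 - <<'E'
from h import *
c=cam('wrist'); s=r.observe(); t=np.array(s['tcp_pos']);Rm=q2m(s['orientation']); print(s['time_s'],t,s['contact_force'])
for n,rr,z in(('bore',16.5,t[2]+20.5),('tip',10,121),('out',28,t[2]+20.5)):
    print(n,proj(c,[[*t[:2],z]]), 'r',rr*c['fx']/(c['origin'][2]-z), 'px per mm',c['fx']/(c['origin'][2]-z))
im=c['frame'][200:420,200:420,::-1]; cv2.imwrite('pics/w3.png',cv2.resize(im,None,fx=2.7,fy=2.7,interpolation=cv2.INTER_CUBIC))
E
```

```text
6.8167 [541.67442397 141.91542896 131.36799399] [ 0.45651019  0.27151621 -2.90739673]
bore [[312.22819689 309.60491333]] r 39.346705148068146 px per mm 2.384648796852615
tip [[311.98373362 282.60768254]] r 19.93747446136955 px per mm 1.993747446136955
out [[312.22819689 309.60491333]] r 66.77016631187321 px per mm 2.384648796852615
```

View pics/w3.png

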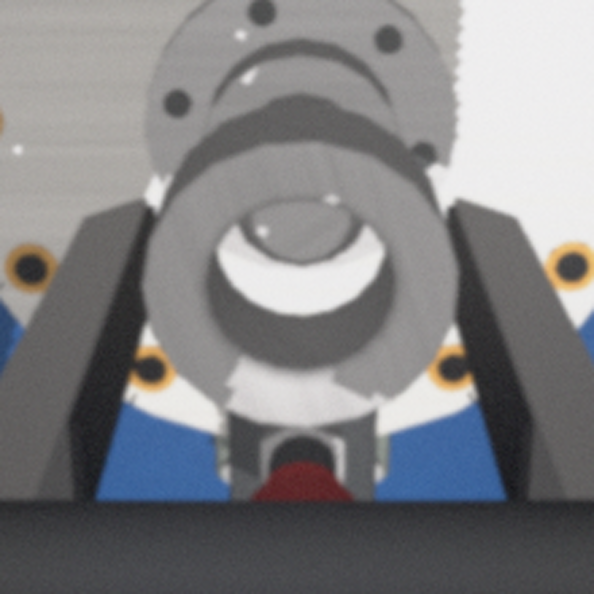

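The crop shows the spigot tip inside the bore: bore centre at about (301,284), tip centre at about (301,212). Corrected for parallax, both are offset from the TCP by the same ~2 mm, so they are aligned to about 0.5 mm. Descending gently.

Request:
apply_moves:
  motion:
    - [0.45, 0, 0, 0.1, 0, 0, 0]
    - [0.45, 0, 0, 0.12, 0, 0, 0]
    - [0.45, 0, 0, 0.12, 0, 0, 0]
    - [0.45, 0, 0, 0.12, 0, 0, 0]
    - [0.45, 0, 0, 0.12, 0, 0, 0]
    - [0.45, 0, 0, 0.12, 0, 0, 0]
    - [0.45, 0, 0, 0, 0, 0, 0]

```text
time_s: 7.4
tcp_pos: [541.6, 142.1, 112.6]
orientation: [-0.0, 0.967, 0.253, 0.001]
contact_force: [6.5, 1.6, -5.9]
opening: 55.4
grasp_force: 30.0
```

Request:
apply_moves:
  motion:
    - [0.45, 0.03, 0, 0, 0, 0, 0]
    - [0.45, 0, 0, 0, 0, 0, 0]
    - [0.45, 0, 0, 0, 0, 0, 0]

```text
time_s: 7.65
tcp_pos: [541.9, 142.3, 112.8]
orientation: [0.0, 0.967, 0.253, 0.0]
contact_force: [4.6, 0.4, -4.7]
opening: 55.7
grasp_force: 30.0
```

Request:
apply_moves:
  motion:
    - [0.45, 0.04, 0, 0, 0, 0, 0]
    - [0.45, 0, 0, 0, 0, 0, 0]
    - [0.45, 0, 0, 0, 0, 0, 0]

```text
time_s: 7.9
tcp_pos: [542.4, 142.8, 112.8]
orientation: [-0.0, 0.967, 0.253, -0.0]
contact_force: [1.4, 0.0, -2.3]
opening: 55.9
grasp_force: 30.0
```

Request:
apply_moves:
  motion:
    - [0.45, 0.05, 0, 0, 0, 0, 0]
    - [0.45, 0, 0, 0.08, 0, 0, 0]
    - [0.45, 0, 0, 0.1, 0, 0, 0]
    - [0.45, 0, 0, 0.1, 0, 0, 0]
    - [0.45, 0, 0, 0.1, 0, 0, 0]
    - [0.45, 0, 0, 0.1, 0, 0, 0]
    - [0.45, 0, 0, 0.1, 0, 0, 0]
    - [0.45, 0, 0, 0.1, 0, 0, 0]
    - [0.45, 0, 0, 0.1, 0, 0, 0]
    - [0.45, 0, 0, 0, 0, 0, 0]

```text
time_s: 8.73
tcp_pos: [543.5, 143.3, 92.8]
orientation: [-0.0, 0.967, 0.253, -0.0]
contact_force: [-1.5, -1.3, -3.6]
opening: 55.4
grasp_force: 30.0
```

Request:
apply_moves:
  motion:
    - [0.45, 0, 0, 0.05, 0, 0, 0]
    - [0.45, 0, 0, 0.05, 0, 0, 0]
    - [0.45, 0, 0, 0.05, 0, 0, 0]
    - [0.45, 0, 0, 0.03, 0, 0, 0]
    - [0.45, 0, 0, 0.02, 0, 0, 0]
    - [0.45, 0, 0, 0, 0, 0, 0]

```text
time_s: 9.23
tcp_pos: [543.7, 143.4, 88.3]
orientation: [0.0, 0.967, 0.253, -0.0]
contact_force: [-2.6, -2.6, -1.7]
opening: 55.5
grasp_force: 30.0
```

Request:
apply_moves:
  motion:
    - [0.45, 0, 0, 0.02, 0, 0, 0]
    - [0.45, 0, 0, 0.02, 0, 0, 0]
    - [0.45, 0, 0, 0, 0, 0, 0]

```text
time_s: 9.48
tcp_pos: [543.7, 143.4, 87.4]
orientation: [-0.0, 0.967, 0.253, -0.0]
contact_force: [-1.7, -3.0, -1.3]
opening: 55.5
grasp_force: 30.0
```

Request:
apply_moves:
  motion:
    - [0.45, -0.025, 0, 0.02, 0, 0, 0]
    - [0.45, 0, 0, 0.02, 0, 0, 0]
    - [0.45, 0, 0, 0, 0, 0, 0]
    - [0.45, 0, 0, 0, 0, 0, 0]

```text
time_s: 9.82
tcp_pos: [543.5, 143.3, 87.0]
orientation: [-0.0, 0.967, 0.253, 0.001]
contact_force: [-3.1, -1.7, 4.6]
opening: 55.4
grasp_force: 30.0
```

Request:
apply_moves:
  motion:
    - [0.45, 0, 0, 0.02, 0, 0, 0]
    - [0.45, 0, 0, 0, 0, 0, 0]
    - [0.45, 0, 0, 0, 0, 0, 0]

```text
time_s: 10.07
tcp_pos: [543.6, 143.3, 86.9]
orientation: [-0.0, 0.967, 0.253, 0.001]
contact_force: [-5.5, -1.8, 10.4]
opening: 55.4
grasp_force: 30.0
```

Request:
apply_moves:
  motion:
    - [0.45, -0.02, 0, 0.02, 0, 0, 0]
    - [0.45, 0, 0, 0, 0, 0, 0]
    - [0.45, 0, 0, 0, 0, 0, 0]

```text
time_s: 10.32
tcp_pos: [543.6, 143.3, 86.9]
orientation: [-0.0, 0.967, 0.253, 0.001]
contact_force: [-4.4, 0.2, 13.6]
opening: 55.7
grasp_force: 30.0
```

Request:
apply_moves:
  motion:
    - [0.8, 0, 0, 0, 0, 0, 0]
    - [0.8, 0, 0, 0, 0, 0, 0]
    - [0.8, 0, 0, 0, 0, 0, 0]
    - [0.8, 0, 0, 0, 0, 0, 0]
    - [0.8, 0, 0, -0.2, 0, 0, 0]
    - [0.8, 0, 0, -0.5, 0, 0, 0]
    - [0.8, 0, 0, -0.8, 0, 0, 0]
    - [0.8, 0, 0, -0.9, 0, 0, 0]
    - [0.8, 0, 0, -0.9, 0, 0, 0]
    - [0.8, -0.4, 0, -0.7, 0, 0, 0]
    - [0.8, -0.7, 0, -0.5, 0, 0, 0]
    - [0.8, -0.8, 0, 0, 0, 0, 0]

```text
time_s: 11.32
tcp_pos: [502.0, 119.7, 200.7]
orientation: [0.0, 0.967, 0.253, 0.002]
contact_force: [0.7, -0.3, 0.2]
opening: 74.9
grasp_force: 0.0
```

Request:
apply_moves:
  motion:
    - [0.8, -0.8, 0, 0, 0, 0, 0]
    - [0.8, -0.5, 0, 0, 0, 0, 0]
    - [0.8, -0.2, 0, 0, 0, 0, 0]
    - [0.8, 0, 0, 0, 0, 0, 0]
    - [0.8, 0, 0, 0, 0, 0, 0]

```text
time_s: 11.73
tcp_pos: [469.1, 101.4, 198.3]
orientation: [0.0, 0.967, 0.253, 0.0]
contact_force: [0.6, -0.2, 1.1]
opening: 75.2
grasp_force: 0.0
```

```bash
python3 - <<'E'
from h import *
from scipy.optimize import least_squares
c=cam('wrist','w4.png'); s=r.observe(); t=np.array(s['tcp_pos']);Rm=q2m(s['orientation']); print(s['time_s'],t,s['contact_force'],s['opening'])
hsv=cv2.cvtColor(c['frame'],cv2.COLOR_RGB2HSV)
m=((hsv[:,:,0]>8)&(hsv[:,:,0]<30)&(hsv[:,:,1]>110)); m[330:]=0
n,l,st,ce=cv2.connectedComponentsWithStats(cv2.morphologyEx(m.astype(np.uint8),cv2.MORPH_CLOSE,np.ones((9,9))))
P=np.array([onz(c,ce[i],57)[:2] for i in range(1,n) if 80<st[i][4]<1500])
q=least_squares(lambda p:np.hypot(*(P-p[:2]).T)-p[2],[542,141,86],loss='soft_l1'); print('plate',len(P),q.x.round(2),q.fun.round(1))
a=np.arctan2(*(P-q.x[:2]).T[::-1]); ph=np.angle(np.exp(12j*a).mean())/12
k=ph+np.round((np.radians(209.5)-ph)/(np.pi/6))*np.pi/6; pl=q.x[:2]+86*np.array([np.cos(k),np.sin(k)]); print('plunger dir',np.degrees(k),pl)
f=c['frame'].astype(int);mr=((f[:,:,0]>110)&(f[:,:,1]<70)&(f[:,:,2]<70)).astype(np.uint8)
n,l,st,ce=cv2.connectedComponentsWithStats(mr)
for i in range(1,n):
    if st[i][4]>100: print('red',st[i],ce[i])
print(proj(c,[[*pl,124],[*pl,114],[*q.x[:2],107],[*q.x[:2],121]]))
print('goal tool units', totool([*pl,95]))
E
```

```text
11.7833 [469.22369149 101.49689061 198.09861282] [0.19246168 0.25893247 0.14306342] 75.02133181257324
plate 10 [542.27 142.78  85.71] [-0.8  0.3  0.2  0.4  0.1  0.  -0.3 -0.  -0.   0. ]
plunger dir 209.56323776350087 [467.46283282 100.34724217]
red [293 226  39  38 681] [312.28340675 239.41997063]
[[311.83633512 248.34603713]
 [311.79268183 243.97908678]
 [311.31691962 122.17813252]
 [311.3573316  122.13384569]]
goal tool units [-0.08548273  0.00534121  4.12391297]
```

View pics/w4.png

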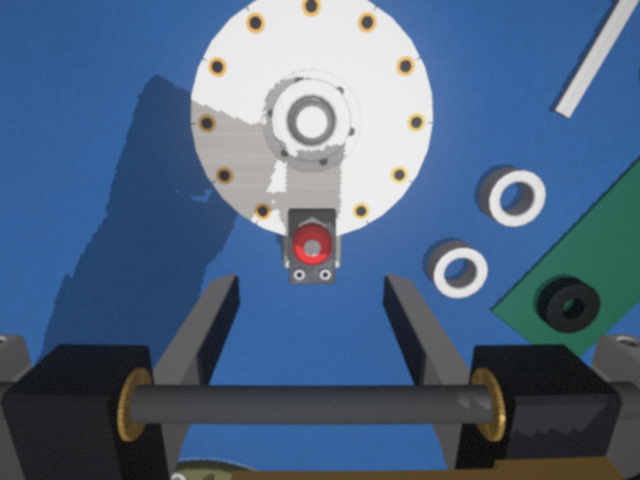

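The wrist view shows the ring seated concentric on the spigot at (311,120) and the knob at (312,243), centred between the fingers. Going down to the knob.

Request:
apply_moves:
  motion:
    - [0.8, -0.04, 0, 0.3, 0, 0, 0]
    - [0.8, 0, 0, 0.6, 0, 0, 0]
    - [0.8, 0, 0, 0.7, 0, 0, 0]
    - [0.8, 0, 0, 0.7, 0, 0, 0]
    - [0.8, 0, 0, 0.6, 0, 0, 0]
    - [0.8, 0, 0, 0.5, 0, 0, 0]
    - [0.8, 0, 0, 0.4, 0, 0, 0]
    - [0.8, 0, 0, 0.2, 0, 0, 0]
    - [0.8, 0, 0, 0.1, 0, 0, 0]
    - [0.8, 0, 0, 0, 0, 0, 0]
    - [0.8, 0, 0, 0, 0, 0, 0]

```text
time_s: 12.7
tcp_pos: [468.1, 100.8, 95.8]
orientation: [0.0, 0.967, 0.253, 0.0]
contact_force: [-0.6, -0.8, -0.4]
opening: 75.5
grasp_force: 0.0
```

```bash
python3 - <<'E'
from h import *
c=cam('scene'); s=r.observe(); print(s['time_s'],s['tcp_pos'],s['contact_force'])
print(proj(c,[[542.4,142.9,z] for z in(57,83,107,121)]))
im=c['frame'][200:330,310:450,::-1]; cv2.imwrite('pics/s2.png',cv2.resize(im,None,fx=4.5,fy=4.5,interpolation=cv2.INTER_CUBIC))
E
```

```text
12.75 [468.13197054 100.8322267   96.01143094] [ 0.40081966  0.10368401 -0.13365378]
[[382.05813766 277.54630462]
 [382.93031    267.94863111]
 [383.75356786 258.89022952]
 [384.24209515 253.5153666 ]]
```

View pics/s2.png

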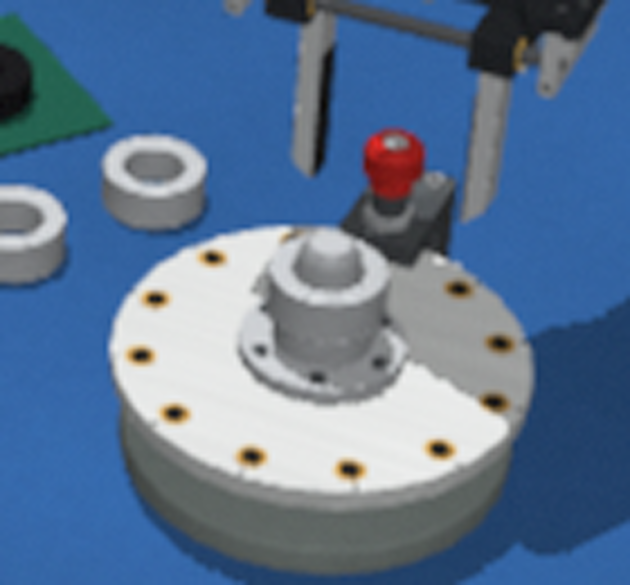

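The scene crop shows the ring flat on the shoulder around the spigot (top face centre about (329,275)), with the tip standing out above it, and the open fingers on either side of the red knob at (393,160). Closing on the knob.

Request:
apply_moves:
  motion:
    - [0.15, 0, 0, 0, 0, 0, 0]
    - [0.15, 0, 0, 0, 0, 0, 0]
    - [0.15, 0, 0, 0, 0, 0, 0]
    - [0.15, 0, 0, 0, 0, 0, 0]
    - [0.15, 0, 0, 0, 0, 0, 0]
    - [0.15, 0, 0, 0, 0, 0, 0]
    - [0.15, 0, 0, 0, 0, 0, 0]
    - [0.15, 0, 0, 0, 0, 0, 0]
    - [0.15, 0, 0, 0, 0, 0, 0]
    - [0.15, 0, 0, 0, 0, 0, 0]

```text
time_s: 13.58
tcp_pos: [468.1, 100.2, 95.5]
orientation: [0.001, 0.967, 0.253, 0.0]
contact_force: [1.7, -5.2, -0.3]
opening: 28.8
grasp_force: 30.0
```

Request:
apply_moves:
  motion:
    - [0.15, 0, 0.03, 0, 0, 0, 0]
    - [0.15, 0, 0, -0.06, 0, 0, 0]
    - [0.15, 0, 0, -0.06, 0, 0, 0]
    - [0.15, 0, 0, -0.06, 0, 0, 0]
    - [0.15, 0, 0, -0.06, 0, 0, 0]
    - [0.15, 0, 0, -0.06, 0, 0, 0]
    - [0.15, 0, 0, -0.06, 0, 0, 0]
    - [0.15, 0, 0, 0, 0, 0, 0]
    - [0.15, 0, 0, 0, 0, 0, 0]

```text
time_s: 14.33
tcp_pos: [468.1, 100.1, 104.4]
orientation: [-0.0, 0.967, 0.253, -0.0]
contact_force: [4.9, 0.9, -9.4]
opening: 29.0
grasp_force: 30.0
```

Request:
apply_moves:
  motion:
    - [0.15, 0.03, 0, -0.04, 0, 0, 0]
    - [0.15, 0, 0, -0.04, 0, 0, 0]
    - [0.15, 0, 0, -0.04, 0, 0, 0]
    - [0.15, 0, 0, -0.03, 0, 0, 0]
    - [0.15, 0, 0, 0, 0, 0, 0]
    - [0.15, 0, 0, 0, 0, 0, 0]

```text
time_s: 14.83
tcp_pos: [468.2, 100.2, 107.7]
orientation: [0.0, 0.967, 0.253, -0.001]
contact_force: [-2.6, -4.0, -17.3]
opening: 29.1
grasp_force: 30.0
```

Request:
apply_moves:
  motion:
    - [0.15, 0, 0, 0, 0, 0, 0]
    - [0.15, 0, 0, 0, 0, 0, 0]
    - [0.15, 0, 0, 0, 0, 0, 0]
    - [0.15, 0, 0, 0, 0, 0, 0]
    - [0.15, 0, 0, 0, 0, 0, 0]
    - [0.15, 0, 0, 0, 0, 0, 0]
    - [0.15, 0, 0, 0, 0, 0, 0]
    - [0.15, 0, 0, 0, 0, 0, 0]
    - [0.15, 0, 0, 0, 0, 0, 0]
    - [0.15, 0, 0, 0, 0, 0, 0]
    - [0.15, 0, 0, 0, 0, 0, 0]
    - [0.15, 0, 0, 0, 0, 0, 0]

```text
time_s: 15.83
tcp_pos: [468.2, 100.2, 107.7]
orientation: [0.0, 0.967, 0.253, -0.001]
contact_force: [-2.5, -4.3, -15.9]
opening: 28.8
grasp_force: 30.0
```

```bash
python3 - <<'E'
from h import *
c=cam('scene'); s=r.observe(); print(s['tcp_pos'],s['contact_force'])
im=c['frame'][200:330,310:450,::-1]; cv2.imwrite('pics/s3.png',cv2.resize(im,None,fx=4.5,fy=4.5,interpolation=cv2.INTER_CUBIC))
E
```

```text
[468.18699772 100.2293083  107.68260714] [ -1.54140086  -4.83735513 -17.0196338 ]
```

View pics/s3.png

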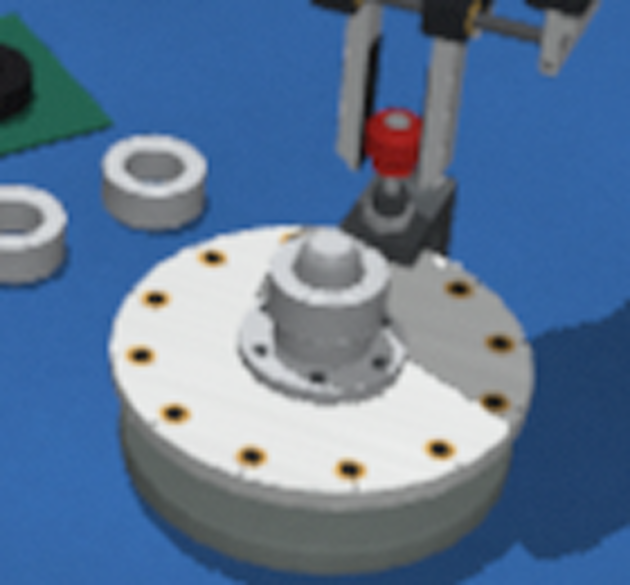

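The crop shows the knob raised, its top at y≈112 compared with 132 before, and held between the fingers. The ring is unchanged and seated, and the hold is steady against the stop.

```bash
python3 -c "
from h import *
print(order.finish_job())"
```

```text
the job is handed in; nothing more can be done
None
```

The ring is seated on the shoulder and released, and the arm is holding the plunger knob up at its stop (about 12 mm); I handed the job in about 16 s into the 51 s allowed.

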